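Thread the hinge pin of a washer door

TASK

Take the loose steel hinge pin by its red head out of the yellow stand and thread it down through the three eyes of the washer door hinge until its collar sits flat on the top eye, then let go. The two white lower eyes are out of line with the top one, so feel the pin's way through each of them gently; never force it, and leave the jar, the screwdriver and the detergent bottle alone.

Things in the scene. Friction and masses are not known exactly. Their poses are not given: they have to be found in the camera images.
- hinge: Aluminium door hinge, upright on a fixed blue bench plate (125 x 100 x 10 mm). Origin on the vertical hinge axis at the plate's underside, on the table; z up. A post (22 x 70 mm, top 90 mm above the table, at x -67 to -45 mm) carries three rigid ring eyes, one above the other, each 40 mm across and 10 mm thick. Pin and hinge must not press on each other with 30 N or more.
- top_hole (a point): Centre of the top eye's bore at its upper face, on the hinge axis, 92 mm above the table. The top eye is aluminium, at height 82 to 92 mm; its bore is 22.4 mm wide.
- mid_hole (a point): Point on the hinge axis at the height of the white middle eye's upper face, 58 mm above the table; the eye is at height 48 to 58 mm. Its bore, 15.4 mm wide with sharp edges, is NOT here: its centre is 4.5 mm off the axis, in a direction that differs every time and is not reported.
- low_hole (a point): Point on the hinge axis at the height of the white lower eye's underside, 14 mm above the table; the eye is at height 14 to 24 mm. The centre of its bore, 15.4 mm wide with sharp edges, is 2.8 mm from the middle bore's centre, sideways of it or back towards the axis, never farther out; not reported. An upright pin can stand in all three bores at once.
- pin: Steel hinge pin, about 150 g, upright in the stand. Origin at the centre of its lower tip, z up along it. Shank 12 mm diameter, z 0 to 80 mm, 0.5 mm chamfer at the tip; round collar 36 mm diameter, z 80 to 85 mm; square red plastic head 16 x 16 mm, z 85 to 115 mm, faces along the pin's x and y axes: grip it there from above.
- pin_tip (a point): Centre of the pin's lower tip (the pin's origin).
- pin_collar (a point): Centre of the collar's underside, 80 mm above the tip; it rests on the top eye, 92 mm above the table, when the pin is fully home.
- stand: Fixed yellow plastic block 80 x 80 x 45 mm with one round hole 13.5 mm wide and 33 mm deep in the middle of its top, in which the pin stands with its tip 12 mm above the table. Origin at the centre of its underside.
- jar: Glass jar, 60 mm diameter, 65 mm tall, blue lid. Origin at the centre of its underside. Leave alone.
- screwdriver: Screwdriver with orange handle, about 180 mm long, lying on the table along its x axis. Leave alone.
- detergent: Blue detergent bottle, 68 mm diameter, 150 mm tall. Origin at the centre of its underside. Leave alone.
Mind the look-alikes: they are no part of the job. There is more than one size of the pin; the one meant has the size given above.

How it is judged:
By the outcome, as a careful person would: the job done as asked, in the order asked, and still so for the second after the job is handed in, with the robot touching nothing.
It also fails if it takes over 58 s, if anything falls off the work surface, if the arm or the gripper's body presses on something with over 40 N, if the wrist force passes 120 N, or if a joint passes its speed limit or range.

ROBOT

A 6-joint arm with a two-finger parallel gripper is mounted at the origin on the work surface. World frame = base frame: x ahead of the robot, y to its left, z up, the work surface at z = 0. Lengths are in m, angles in rad, forces in N, time in s.
With the tool pointing down it reaches from about 0.35 to 0.8 m from the base axis. Payload 7.3 kg.
Tool frame: the origin (TCP) lies between the finger pads; the fingertips stand manip.tips_ahead ahead of it and the grasp point (between the pads) lies 2 mm behind it (manip.tips_ahead is the distance from the TCP to the fingertips, in m); z points along the fingers, y is the line along which they close (so a half turn about z gives the same grasp; the last joint's range is limited). The gripper opens to 85 mm and grips with 20 to 120 N. Pads are 22 mm wide; open, the fingers measure 114 mm over their backs; the gripper's body (76 mm by 85 mm) begins 54 mm behind the grasp point. The pads swing forward as they close: fully open they stand 13 mm farther back than shut.
Start: joints at [1.103, 0.342, 1.524, -0, 1.275, -0.146], TCP at [0.166, 0.498, 0.248] pointing down, gripper open.
Joint ranges: [-2.53, 2.53], [-0.77, 2.02], [0.04, 2.7], [-1, 4.14], [0.28, 2.66], [-3.11, 3.11]. Speed limits (rad/s): [2.57, 2.57, 3.14, 3.14, 3.14, 3.14].

INTERFACE

Orientations are given as a unit quaternion [w, x, y, z].
In Python, from station import monitor, viewer, manip gives the robot as it stands. The module is installed in compiled form; this text tells all that it offers.
- The arm moves only by the shell command python3 -m crank 'ROWS'. ROWS is JSON, a list of rows, each a list of 3 entries, a list of its own where there are three numbers: the finger opening in m, from 0 to 0.0854, then the shift along the world's x, y, z in m, then the turn, a rotation vector about the world's x, y, z in degrees. A call has 1 to 12 rows; each row shifts and turns the commanded pose from where the row before left it; what a row does not reach is not made up. A row lasts 1/8 s, in which the tool goes at most 62.5 mm and 10.7 degrees, less where a joint would pass 70% of its speed; a pose out of reach is approached as far as the arm can. A call with a gripper value outside its range is refused whole. The fingers move at their own pace and stop on an object; the grip force is fixed at half the most. Time passes only in rows, so rows that do not move let the fingers close. It gives the time, the measured TCP pose, the force, the opening and the grip force at its end, in the units of the state.
- monitor.get_state(): the state, without advancing time (a new reading comes with each control period).
- viewer.read_camera(name): name is "scene" or "side" or "wrist"; returns a dict with "img" (480x640x3 uint8, blue, green, red), "depth" (480x640 float32, m along the optical axis (not along the pixel's ray), 0 where there is no reading), "camera_matrix" (3x3 intrinsics, pixels), "k1" (the pictures are not rectified: a ray, as slopes to the right and down, at radius r is drawn at 1 + k1 r^2 times it, then the intrinsics apply), "R" (3x3) and "t" (3): a world point X has camera coordinates R X + t; the wrist camera has in their place "T_tool_cam" (4x4, takes a point from camera to tool coordinates, whose origin is the TCP and whose axes are the flange's). Camera axes: x right, y down, z forward; pixel columns grow to the right and rows downward; lengths in m; the calibration is good to about 2 mm. A picture is of the moment at which its call begins: read the wrist's pose just before it.
- manip.job_done(): hands the job in; it is judged then, once.
The state is a dict: "time": time; "joint_positions": joint angles; "qd": joint speeds; "effort": joint torques, N m; "tool_pos": TCP position; "eef_rot": TCP orientation; "contact_force": force on the tool from outside, world axes, zero at the start; "torque": the same for the moment, N m; "grip_width": finger opening in m; "grip_force": force on a finger pad.
Only numpy, scipy, OpenCV 4.12 (cv2) and the standard library are available. Lean on these libraries where they do the work, as an engineer would, in place of code of your own. Each camera call takes 0.05 s, during which the arm holds its last target. There are 200 camera calls.

## Working session

There is one attempt and no reset: what is moved stays moved. The work goes in short steps, Python scripts to look and compute and a shell command to move; the robot and the scene stay as the last step left them, time stands still between calls to the robot, and variables do not carry over. Pictures are saved under pics/ and viewed, at most 10 in all, crops included, and the job is handed in when it is done.

```bash
mkdir -p pics; cat > h.py <<'E'
import numpy as np, cv2
from station import monitor, viewer, manip
from scipy.spatial.transform import Rotation as Rn
def grab(n):
    s=monitor.get_state(); c=viewer.read_camera(n); 
    K=np.array(c["camera_matrix"]);c["K"]=K
    if n=="wrist":
        T=np.eye(4);q=s["eef_rot"];T[:3,:3]=Rn.from_quat([q[1],q[2],q[3],q[0]]).as_matrix();T[:3,3]=s["tool_pos"]
        W=T@np.array(c["T_tool_cam"]);c["W"]=W
    else:
        R=np.array(c["R"]);t=np.array(c["t"]).ravel();W=np.eye(4);W[:3,:3]=R.T;W[:3,3]=-R.T@t;c["W"]=W
    return c
def rays(c,uv):
    uv=np.asarray(uv,float).reshape(-1,1,2)
    p=cv2.undistortPoints(uv,c["K"],np.array([c["k1"],0,0,0,0.]),None,None).reshape(-1,2)
    return np.c_[p,np.ones(len(p))]
def world(c,uv,depth):  # depth per point
    r=rays(c,uv)*np.asarray(depth).reshape(-1,1)
    return r@c["W"][:3,:3].T+c["W"][:3,3]
def onz(c,uv,z):
    d=rays(c,uv)@c["W"][:3,:3].T; o=c["W"][:3,3]
    return o+d*((z-o[2])/d[:,2])[:,None]
def cloud(c):
    v,u=np.mgrid[0:480,0:640]; m=c["depth"].ravel()>0
    P=np.full((480*640,3),np.nan); uv=np.c_[u.ravel(),v.ravel()]
    P[m]=world(c,uv[m],c["depth"].ravel()[m]); return P.reshape(480,640,3)
def proj(c,X):
    W=c["W"];p=(np.atleast_2d(X)-W[:3,3])@W[:3,:3]
    return cv2.projectPoints(p.reshape(-1,1,3),np.zeros(3),np.zeros(3),c["K"],np.array([c["k1"],0,0,0,0.]))[0].reshape(-1,2)
E
python3 - <<'E'
from h import *
s=monitor.get_state(); print({k:np.round(v,3).tolist() for k,v in s.items()}, manip.tips_ahead)
for n in ("scene","side"):
    c=grab(n); cv2.imwrite(f"pics/{n}0.png",c["img"]); np.savez(f"{n}0.npz",**{k:v for k,v in c.items()}); print(n,c["W"].round(3).tolist())
E
```

```text
{'time': 0.0, 'joint_positions': [1.103, 0.343, 1.525, 0.0, 1.275, -0.146], 'qd': [0.002, -0.0, -0.001, 0.002, -0.001, 0.002], 'effort': [0.002, -43.367, -24.601, -0.0, 0.008, -0.0], 'tool_pos': [0.166, 0.498, 0.248], 'eef_rot': [-0.0, 0.16, 0.987, -0.001], 'contact_force': [-0.038, -0.362, 0.737], 'torque': [-0.04, 0.026, 0.062], 'grip_force': 0.0, 'grip_width': 0.086} 0.017
scene [[-0.65, 0.646, -0.401, 1.053], [0.76, 0.55, -0.346, 0.343], [-0.003, -0.529, -0.848, 1.175], [0.0, 0.0, 0.0, 1.0]]
side [[0.958, -0.203, 0.204, 0.358], [-0.288, -0.663, 0.691, -0.751], [-0.005, -0.721, -0.693, 0.745], [0.0, 0.0, 0.0, 1.0]]
```

View pics/scene0.png

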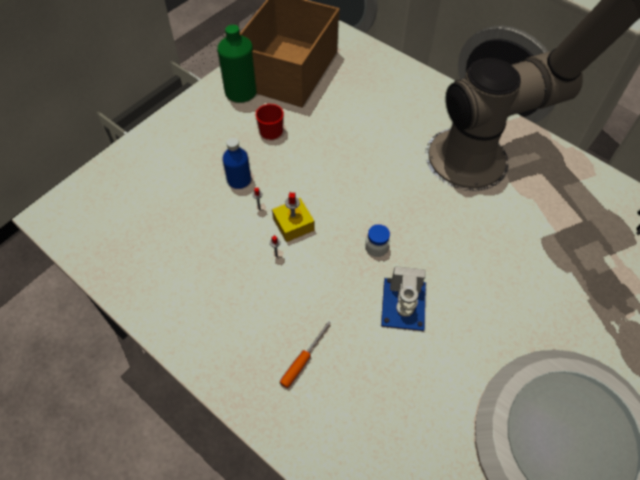

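View pics/side0.png

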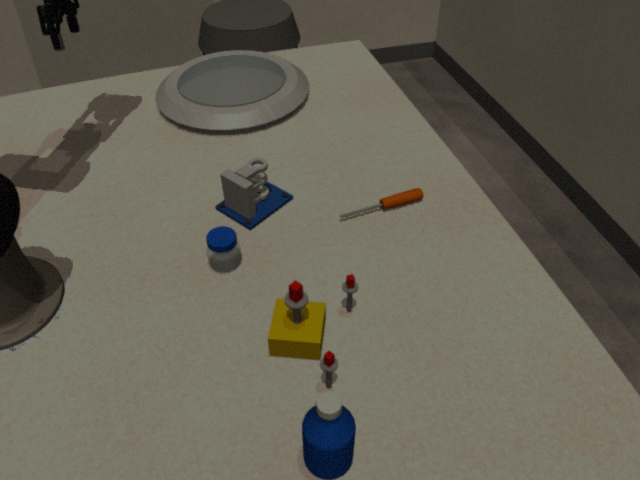

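Scene view: the pin in the yellow stand is at (292,200). Two look-alikes stand free at (257,192) and (274,241), and both look smaller. The hinge is at (405,295), the jar at (378,240), the screwdriver at (305,355) and the blue bottle at (237,165). In the side view the stand pin is at (296,300), the look-alikes at (350,290) and (329,365), and the hinge at (252,190). I choose the one in the yellow stand and will measure it next.

```bash
python3 - <<'E'
from h import *
for n in ("scene","side"):
    c=dict(np.load(f"{n}0.npz")); c["k1"]=float(c["k1"]); P=cloud(c); hsv=cv2.cvtColor(c["img"],cv2.COLOR_BGR2HSV)
    H,S,V=hsv[...,0],hsv[...,1],hsv[...,2]
    masks={"yellow":(H>20)&(H<35)&(S>150),"red":((H<6)|(H>174))&(S>150)&(V>80),"blue":(H>105)&(H<125)&(S>150)}
    for k,m in masks.items():
        nl,L,st,ce=cv2.connectedComponentsWithStats(m.astype(np.uint8))
        for i in range(1,nl):
            if st[i,4]<15: continue
            p=P[L==i]; p=p[~np.isnan(p[:,0])]
            if len(p): print(n,k,ce[i].round(),st[i,4],"med",np.median(p,0).round(3),"lo",np.percentile(p,3,axis=0).round(3),"hi",np.percentile(p,97,axis=0).round(3))
            if k=="yellow" or (k=="blue" and st[i,4]>400):
                pass
    # yellow top, blue plate min rects
    m=masks["yellow"]&(abs(P[...,2]-.045)<.006); 
    if m.sum(): r=cv2.minAreaRect((P[m][:,:2]*1000).astype(np.float32)); print(n,"standtop",r)
    m=masks["blue"]&(abs(P[...,2]-.010)<.006)
    if m.sum(): r=cv2.minAreaRect((P[m][:,:2]*1000).astype(np.float32)); print(n,"plate",r)
    # hinge pts
    box={"scene":(370,255,440,335),"side":(205,145,305,235)}[n]
    q=P[box[1]:box[3],box[0]:box[2]].reshape(-1,3); q=q[q[:,2]>.075]; print(n,"hinge top z",np.percentile(q[:,2],[5,50,95]).round(4))
    im=c["img"]; x0,y0,x1,y1=box; cr=cv2.resize(im[y0:y1,x0:x1],None,fx=4,fy=4)
    b2={"scene":(240,175,315,265),"side":(260,260,370,400)}[n]; x0,y0,x1,y1=b2; cr2=cv2.resize(im[y0:y1,x0:x1],None,fx=4,fy=4)
    h=max(cr.shape[0],cr2.shape[0]); o=np.zeros((h,cr.shape[1]+cr2.shape[1],3),np.uint8); o[:cr.shape[0],:cr.shape[1]]=cr; o[:cr2.shape[0],cr.shape[1]:]=cr2
    cv2.imwrite(f"pics/crop_{n}.png",o); print(o.shape)
E
```

```text
scene yellow [293. 221.] 1028 med [ 0.493 -0.197  0.044] lo [ 0.448 -0.252  0.008] hi [ 0.529 -0.165  0.049]
scene red [269. 115.] 188 med [ 0.273 -0.486  0.066] lo [ 0.244 -0.515  0.006] hi [ 0.319 -0.439  0.073]
scene red [256. 190.] 21 med [ 0.503 -0.313  0.082] lo [ 0.497 -0.317  0.076] hi [ 0.508 -0.307  0.086]
scene red [291. 196.] 37 med [ 0.483 -0.211  0.127] lo [ 0.477 -0.219  0.116] hi [ 0.49  -0.204  0.13 ]
scene red [274. 238.] 22 med [ 0.578 -0.183  0.084] lo [ 0.574 -0.188  0.076] hi [ 0.584 -0.178  0.088]
scene blue [237. 168.] 785 med [ 0.482 -0.401  0.082] lo [ 0.453 -0.428  0.014] hi [ 0.5   -0.388  0.123]
scene blue [378. 234.] 324 med [ 0.403 -0.01   0.065] lo [ 0.38  -0.031  0.057] hi [0.424 0.011 0.069]
scene blue [401. 311.] 1006 med [0.508 0.142 0.01 ] lo [0.439 0.077 0.006] hi [0.55  0.19  0.015]
scene standtop ((482.3600769042969, -212.50616455078125), (82.59687042236328, 80.06455993652344), 66.60929870605469)
scene plate ((505.6056823730469, -108.96096801757812), (145.38690185546875, 618.9911499023438), 4.72384786605835)
scene hinge top z [0.0823 0.0909 0.0
[... 313 characters left out ...]
.487 -0.209  0.128]
side red [329. 355.] 50 med [ 0.499 -0.319  0.084] lo [ 0.494 -0.323  0.081] hi [ 0.504 -0.314  0.085]
side blue [261. 207.] 803 med [0.499 0.105 0.009] lo [0.419 0.06  0.006] hi [0.546 0.156 0.012]
side blue [221. 239.] 594 med [ 0.397 -0.023  0.064] lo [ 0.375 -0.043  0.054] hi [0.419 0.003 0.066]
side blue [328. 444.] 2878 med [ 0.457 -0.447  0.095] lo [ 0.433 -0.459  0.015] hi [ 0.49  -0.416  0.123]
side standtop ((283.9357604980469, -134.8277130126953), (81.95793914794922, 504.9033203125), 67.030029296875)
side plate ((493.94610595703125, -141.68209838867188), (149.6179656982422, 632.779296875), 2.624174118041992)
side hinge top z [0.0777 0.0895 0.0928]
(560, 840, 3)
```

```bash
python3 - <<'E'
from h import *
c=viewer.read_camera("wrist"); print(np.array(c["T_tool_cam"]).round(3).tolist(), np.array(c["camera_matrix"]).round(1).tolist(), c["k1"])
im=cv2.imread("pics/crop_side.png"); cv2.imwrite("pics/crop_side2.png",cv2.resize(im,None,fx=.95,fy=.95))
c=dict(np.load("scene0.npz")); c["k1"]=float(c["k1"])
for n in("scene","side"):
    c=dict(np.load(n+"0.npz")); c["k1"]=float(c["k1"]); P=cloud(c); box={"scene":(370,255,440,335),"side":(205,145,305,235)}[n]
    hsv=cv2.cvtColor(c["img"],cv2.COLOR_BGR2HSV); B=np.zeros((480,640),bool); B[box[1]:box[3],box[0]:box[2]]=1
    m=B&(hsv[...,1]>150)&(hsv[...,0]>105)&(hsv[...,0]<125); q=P[m]; q=q[np.abs(q[:,2]-.01)<.006]
    print(n,"plate",cv2.minAreaRect((q[:,:2]*1000).astype(np.float32)))
    q=P[B]; q=q[(q[:,2]>.08)&(q[:,2]<.1)]; print("top pts",cv2.minAreaRect((q[:,:2]*1000).astype(np.float32)))
    m=np.zeros((480,640),bool); b={"scene":(270,185,320,245),"side":(260,265,335,365)}[n]; m[b[1]:b[3],b[0]:b[2]]=1
    m&=(hsv[...,1]>150)&(hsv[...,0]>20)&(hsv[...,0]<35); q=P[m]; q=q[np.abs(q[:,2]-.045)<.004]; print("stand",cv2.minAreaRect((q[:,:2]*1000).astype(np.float32)))
E
```

```text
[[0.001, -0.965, -0.263, 0.067], [1.0, 0.001, 0.001, 0.001], [-0.001, -0.263, 0.965, -0.126], [0.0, 0.0, 0.0, 1.0]] [[362.2, 0.0, 318.9], [0.0, 362.2, 241.5], [0.0, 0.0, 1.0]] -0.073056923276913
scene plate ((487.2879943847656, 133.11380004882812), (117.9728775024414, 94.69402313232422), 33.367530822753906)
top pts ((479.7716979980469, 127.4926528930664), (88.07416534423828, 70.74607849121094), 31.071334838867188)
stand ((482.3600769042969, -212.50616455078125), (82.59687042236328, 80.06455993652344), 66.60929870605469)
side plate ((482.1103820800781, 123.10944366455078), (123.52449035644531, 98.56082916259766), 32.4654541015625)
top pts ((475.8575439453125, 122.31329345703125), (86.80487823486328, 72.74515533447266), 33.672027587890625)
stand ((479.70208740234375, -217.66842651367188), (81.70732879638672, 79.758544921875), 67.030029296875)
```

View pics/crop_side2.png

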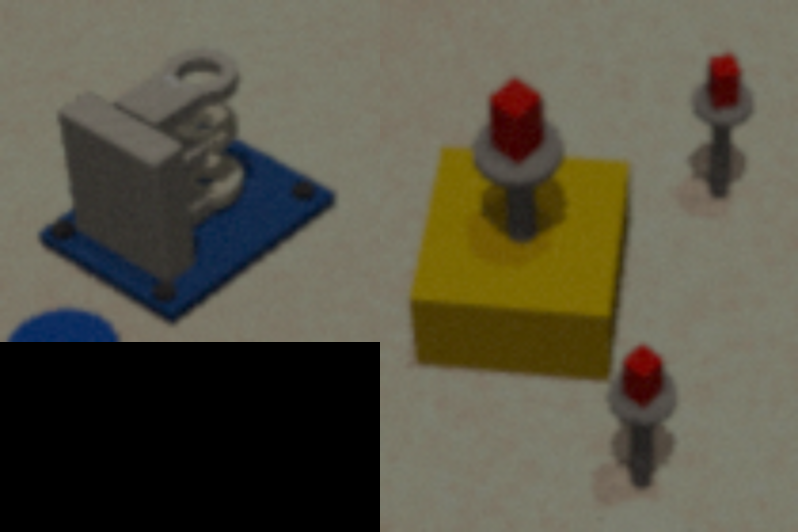

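The close crop confirms the choice. The pin standing in the yellow stand is the big one, with its head top at 127 mm. The two look-alikes are smaller, with tops at about 86 mm. I'll look down through the hinge on the way.

```bash
python3 -m crank '[[0.085,[0.044,-0.042,0],[0,0,0]],[0.085,[0.044,-0.042,0],[0,0,0]],[0.085,[0.044,-0.042,0],[0,0,0]],[0.085,[0.044,-0.042,0],[0,0,0]],[0.085,[0.044,-0.042,0],[0,0,0]],[0.085,[0.044,-0.042,0],[0,0,0]],[0.085,[0.044,-0.042,-0.01],[0,0,0]],[0.085,[0.044,-0.044,-0.02],[0,0,0]],[0.085,[0.044,-0.044,-0.03],[0,0,0]],[0.085,[0,0,-0.028],[0,0,0]],[0.085,[0,0,0],[0,0,0]],[0.085,[0,0,0],[0,0,0]]]'; python3 - <<'E'
from h import *
s=monitor.get_state(); print(s["time"],np.round(s["tool_pos"],4),np.round(s["eef_rot"],3),manip.tips_ahead)
c=grab("wrist"); cv2.imwrite("pics/w1.png",c["img"]); np.savez("w1.npz",**c); print(c["W"].round(3).tolist())
print(proj(c,[[.498,.137,.092]]))
E
```

```text
time: 1.65
tool_pos: [0.5561, 0.1227, 0.165]
eef_rot: [0.0, 0.16, 0.987, 0.0]
contact_force: [-0.2, 0.3, -0.4]
grip_width: 0.0851
grip_force: 0.0
1.65 [0.5561 0.1227 0.165 ] [0.    0.16  0.987 0.   ] 0.017
[[0.314, 0.915, 0.251, 0.493], [0.949, -0.303, -0.082, 0.145], [0.002, 0.264, -0.964, 0.291], [0.0, 0.0, 0.0, 1.0]]
[[308.21386513 157.20591695]]
```

View pics/w1.png

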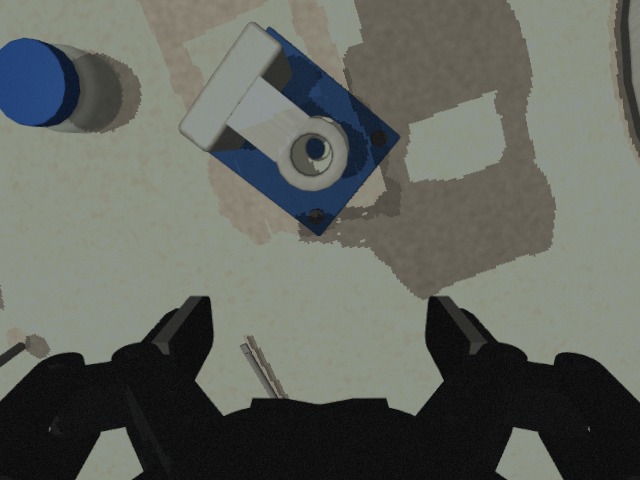

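The wrist view shows the hinge from above. The top eye centre is near (312,154), and the blue plate shows through the bores at about (316,149). The jar is at (38,82). I'll zoom in on the bores.

```bash
python3 - <<'E'
from h import *
c=dict(np.load("w1.npz")); c["k1"]=float(c["k1"])
cr=c["img"][110:200,265:365]; cr=np.clip(cv2.resize(cr,None,fx=6.5,fy=6.5,interpolation=cv2.INTER_CUBIC).astype(float)*1.3,0,255); cv2.imwrite("pics/w1z.png",cr)
P=cloud(c); q=P[100:210,250:370].reshape(-1,3)
D=P[130:172,290:336,2]
print((D[::3,::3]*1000).round().astype(int))
E
```

```text
[[93 91 93 92 92 93 93 92 91 92 92 93 92 92 92 92]
 [93 93 91 93 93 91 91 90 92 92 92 91 92 92 93 92]
 [93 92 92 92 91 58 58 57 55 24 91 94 92 93 92 92]
 [92 92 93 85 58 59 56 10 10 11 24 26 91 92 92 92]
 [93 92 58 58 57 59 11  9 11 10 10 23 24 92 92 93]
 [93 90 58 59 59 57 10 10 10 11 11 10 24 90 92 92]
 [91 84 59 58 58 51 10 10 10 11 10 11 24 55 91 93]
 [92 59 58 58 58 56 10 10 10 12 10 11 24 58 91 92]
 [91 58 57 57 59 58 10 11 10 10 11 23 24 58 92 92]
 [93 57 58 58 59 58 57  9 10 10 24 24 57 59 92 93]
 [92 87 58 58 59 59 60 58 59 57 57 58 58 57 92 92]
 [92 90 58 59 59 58 58 58 59 58 56 58 60 90 91 92]
 [92 92 57 59 58 58 59 58 58 58 59 59 58 92 92 92]
 [92 93 91 58 59 59 59 59 58 57 58 58 92 93 92 92]][ WARN:0@0.447] global loadsave.cpp:1063 imwrite_ Unsupported depth image for selected encoder is fallbacked to CV_8U.
```

View pics/w1z.png

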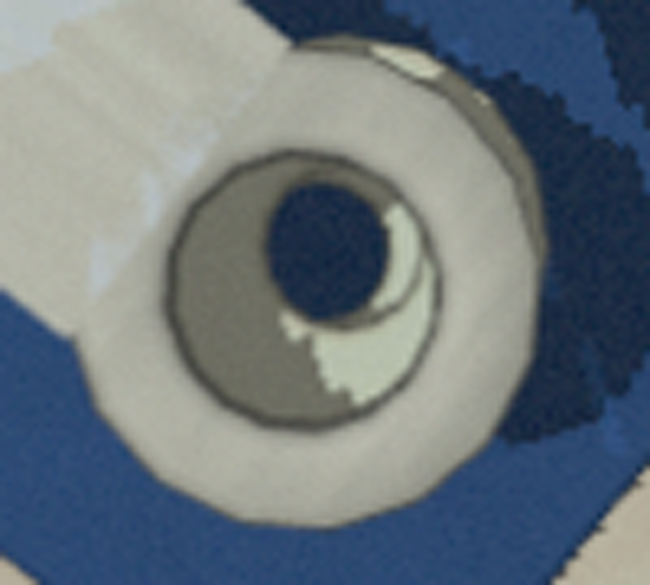

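```bash
cat > fit.py <<'E'
from h import *
from scipy.optimize import differential_evolution, minimize
def fit(c,a0,x0=None):
    P=cloud(c); uv0=proj(c,[[a0[0],a0[1],.092]])[0].round().astype(int)
    v,u=np.mgrid[uv0[1]-38:uv0[1]+39,uv0[0]-38:uv0[0]+39]; v=v.ravel();u=u.ravel()
    z=P[v,u,2]; r=rays(c,np.c_[u,v])@c["W"][:3,:3].T; o=c["W"][:3,3]
    at=lambda h:(o+r*((h-o[2])/r[:,2])[:,None])[:,:2]
    A={h:at(h) for h in (.092,.087,.082,.058,.053,.048,.024,.019,.014)}
    k=(np.hypot(*(A[.092]-a0).T)<.0165)&~np.isnan(z); A={h:a[k] for h,a in A.items()}; z=z[k]
    def cost(p):
        p=np.asarray(p)*1e-3+np.tile(a0,3); zz=np.full(len(z),.010)
        for hs,cc,R in ((( .024,.019,.014),p[4:6],.0077),((.058,.053,.048),p[2:4],.0077),((.092,.087,.082),p[:2],.0112)):
            for h in hs[::-1]:
                zz[np.hypot(*(A[h]-cc).T)>R]=h
        return np.mean(np.minimum(abs(zz-z),.008))*1e3
    res=differential_evolution(cost,[(-6,6)]*2+[(-10,10)]*4,seed=1,popsize=14,maxiter=150,tol=1e-6,polish=False)
    p=res.x; print("cost",res.fun,"n",len(z))
    top,mid,low=[a0+p[i:i+2]*1e-3 for i in (0,2,4)]
    print("top",top.round(4),"mid-top mm",((mid-top)*1e3).round(2),np.hypot(*(mid-top))*1e3,"low-mid",((low-mid)*1e3).round(2),np.hypot(*(low-mid))*1e3)
    return top,mid,low
E
python3 - <<'E'
from fit import *
c=dict(np.load("w1.npz")); c["k1"]=float(c["k1"]); a0=onz(c,[[312,154]],.092)[0,:2]; print(a0); fit(c,a0)
E
```

```text
[0.49704036 0.13946691]
cost 1.006292208170032 n 3021
top [0.497  0.1386] mid-top mm [-2.04  4.35] 4.807611091268467 low-mid [ 0.06 -3.3 ] 3.3028344081989176
```

```bash
python3 -m crank '[[0.085,[0,-0.01,0.055],[0,0,0]],[0.085,[0,-0.06,0],[0,0,0]],[0.085,[0,-0.06,0],[0,0,0]],[0.085,[0,-0.06,0],[0,0,0]],[0.085,[0,-0.06,0],[0,0,0]],[0.085,[-0.004,-0.06,0],[0,0,0]],[0.085,[-0.006,-0.05,0],[0,0,0]],[0.085,[0,0,0],[0,0,0]],[0.085,[0,0,0],[0,0,0]],[0.085,[0,0,0],[0,0,0]]]'; python3 - <<'E'
from h import *
c=grab("wrist"); cv2.imwrite("pics/w2.png",c["img"]); np.savez("w2.npz",**c)
P=cloud(c); hsv=cv2.cvtColor(c["img"],cv2.COLOR_BGR2HSV)
m=((hsv[...,0]<8)|(hsv[...,0]>172))&(hsv[...,1]>120)&(abs(P[...,2]-.127)<.005)
print(m.sum()); q=P[m]; print("z",np.median(q[:,2]))
uv=np.argwhere(m)[:,::-1]; X=onz(c,uv,.127)[:,:2]*1000; nl,L,st,ce=cv2.connectedComponentsWithStats(m.astype(np.uint8)); print(st,ce)
print(cv2.minAreaRect(X.astype(np.float32)), X.mean(0))
# collar z~.097, stand hole
m2=(abs(P[...,2]-.097)<.003)|m; nl,L,st,ce=cv2.connectedComponentsWithStats(m2.astype(np.uint8)); i=1+np.argmax(st[1:,4]); cnt=max(cv2.findContours((L==i).astype(np.uint8),0,1)[0],key=len)[:,0]
Y=onz(c,cnt,.097)[:,:2]*1000; print("collar",cv2.minEnclosingCircle(Y.astype(np.float32)),cv2.fitEllipse(Y.astype(np.float32)))
m3=abs(P[...,2]-.045)<.003; print("stand",cv2.minAreaRect((P[m3][:,:2]*1000).astype(np.float32)))
E
```

```text
time: 2.95
tool_pos: [0.5464, -0.2362, 0.2197]
eef_rot: [0.0, 0.159, 0.987, 0.0]
contact_force: [-0.0, 0.1, 0.1]
grip_width: 0.0845
grip_force: 0.0
702
z 0.12708983780993408
[[     0      0    640    480 306498]
 [   300    122     34     35    702]] [[319.50737688 239.73041912]
 [316.27920228 138.8974359 ]]
((480.4496765136719, -214.98757934570312), (15.445207595825195, 15.443489074707031), 32.93430709838867) [ 480.33234818 -214.94579192]
collar ((480.29644775390625, -215.1710205078125), 17.735843658447266) ((480.2806396484375, -214.9298095703125), (34.12493896484375, 34.72026824951172), 67.76219940185547)
stand ((469.5761413574219, -293.2579345703125), (255.66319274902344, 96.53388977050781), 82.049560546875)
```

View pics/w2.png

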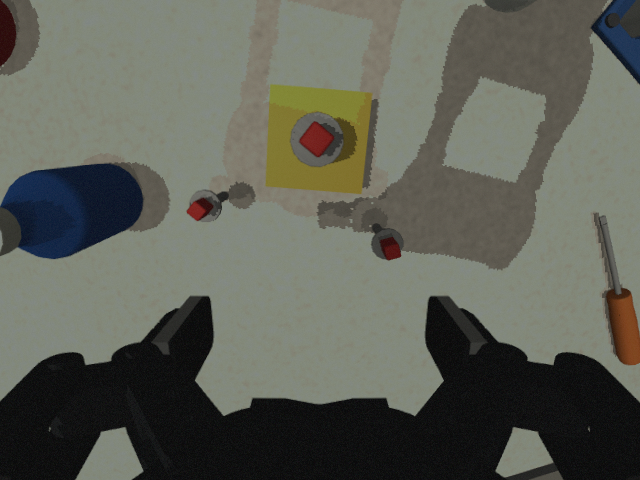

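The wrist view has the target pin's head at (316,139) on the yellow block. The look-alikes are at (203,208) and (388,246), the bottle is at the left, and the screwdriver at (620,330). The pin is at (0.4804, -0.2150) and its faces are turned about 33°. I'll turn +51.4° and centre over the pin, then measure again.

```bash
python3 -m crank '[[0.085,[-0.0132,0.0042,0],[0,0,10.28]],[0.085,[-0.0132,0.0042,0],[0,0,10.28]],[0.085,[-0.0132,0.0042,0],[0,0,10.28]],[0.085,[-0.0132,0.0042,0],[0,0,10.28]],[0.085,[-0.0132,0.0044,0],[0,0,10.28]],[0.085,[0,0,0],[0,0,0]],[0.085,[0,0,0],[0,0,0]],[0.085,[0,0,0],[0,0,0]]]'; cat > pin.py <<'E'
from h import *
def pin(n):
    c=grab("wrist"); s=monitor.get_state(); cv2.imwrite(f"pics/{n}.png",c["img"]); np.savez(n+".npz",**c)
    P=cloud(c); hsv=cv2.cvtColor(c["img"],cv2.COLOR_BGR2HSV)
    m=((hsv[...,0]<8)|(hsv[...,0]>172))&(hsv[...,1]>120)&(abs(P[...,2]-.127)<.005)
    X=onz(c,np.argwhere(m)[:,::-1],.127)[:,:2]*1000; print("z",np.median(P[m][:,2]),cv2.minAreaRect(X.astype(np.float32)),X.mean(0))
    q=s["eef_rot"];R=Rn.from_quat([q[1],q[2],q[3],q[0]]).as_matrix(); print("tcp",np.round(s["tool_pos"],5),"tool y yaw",np.degrees(np.arctan2(R[1,1],R[0,1])),"j",np.round(s["joint_positions"],2),"F",np.round(s["contact_force"],2))
    return c
E
python3 -c "
from pin import *
pin('w3')"
```

```text
time: 4.0
tool_pos: [0.4804, -0.2166, 0.219]
eef_rot: [0.0, -0.283, 0.959, -0.0]
contact_force: [-0.3, 0.0, 0.8]
grip_width: 0.0849
grip_force: 0.0
z 0.12708556469944537 ((479.36944580078125, -215.58779907226562), (15.748529434204102, 14.573702812194824), 32.96208190917969) [ 479.39002389 -215.60433659]
tcp [ 0.48031 -0.21662  0.21896] tool y yaw 122.89618211104826 j [-0.57  0.37  1.57  0.    1.2  -2.71] F [-0.61 -0.37  0.83]
```

```bash
python3 -m crank '[[0.085,[0,0,-0.034],[0,0,0]],[0.05,[0,0,-0.034],[0,0,0]],[0.03,[0,0,-0.034],[0,0,0]],[0.03,[0,0,0],[0,0,0]],[0.03,[0,0,0],[0,0,0]],[0.018,[0,0,0],[0,0,0]],[0.018,[0,0,0],[0,0,0]],[0.018,[0,0,0],[0,0,0]]]'; python3 -c "
from pin import *
pin('w4')"
```

```text
time: 5.05
tool_pos: [0.4801, -0.2167, 0.1176]
eef_rot: [0.0, -0.284, 0.959, -0.0]
contact_force: [-0.1, -0.5, 0.7]
grip_width: 0.0179
grip_force: 0.0
z 0.12703047888186897 ((478.1291198730469, -215.8170166015625), (17.82224464416504, 15.722671508789062), 34.1746940612793) [ 478.15288286 -215.87903672]
tcp [ 0.48003 -0.21666  0.11748] tool y yaw 122.96049122235685 j [-0.57  0.49  1.7   0.    0.96 -2.72] F [-0.54 -0.45  0.52]
```

View pics/w4.png

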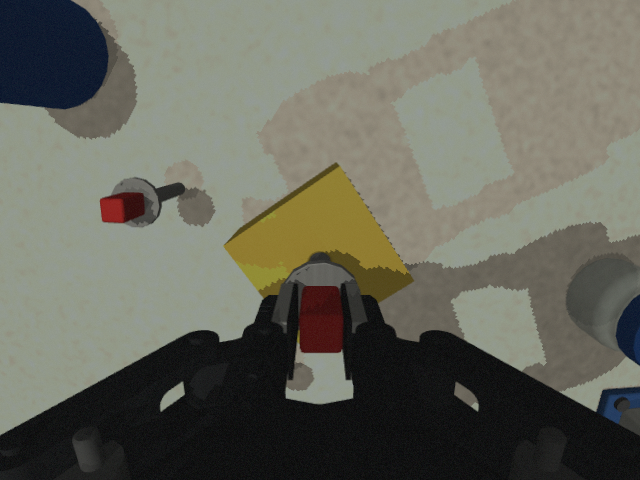

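The head sits between the pads at (321,320) with a little clearance on both sides and no contact force. I'll close and lift.

```bash
python3 -m crank '[[0.01,[0,0,0],[0,0,0]],[0.01,[0,0,0],[0,0,0]],[0.01,[0,0,0],[0,0,0]],[0.01,[0,0,0],[0,0,0]]]'; python3 -m crank '[[0.01,[0,0,0.01],[0,0,0]],[0.01,[0,0,0.02],[0,0,0]],[0.01,[0,0,0.03],[0,0,0]],[0.01,[0,0,0.03],[0,0,0]],[0.01,[0,0,0.03],[0,0,0]],[0.01,[0,0,0],[0,0,0]],[0.01,[0,0,0],[0,0,0]]]'; python3 -c "
from pin import *
s=monitor.get_state(); print(np.round(s['tool_pos'],5),np.round(s['torque'],2))
c=grab('wrist'); np.savez('w5.npz',**c); cv2.imwrite('pics/w5.png',c['img'])
c=grab('side'); cv2.imwrite('pics/s5.png',c['img']); c=grab('scene'); cv2.imwrite('pics/c5.png',c['img'])"
```

```text
time: 5.6
tool_pos: [0.4801, -0.2166, 0.1176]
eef_rot: [0.0, -0.284, 0.959, -0.0]
contact_force: [-0.7, 1.1, 4.6]
grip_width: 0.015
grip_force: 58.7
time: 6.48
tool_pos: [0.4793, -0.2163, 0.2359]
eef_rot: [-0.001, -0.284, 0.959, 0.001]
contact_force: [-0.0, 0.3, -2.4]
grip_width: 0.0148
grip_force: 59.0
[ 0.47932 -0.21627  0.23592] [-0.01  0.01 -0.04]
```

```bash
python3 -m crank '[[0.01,[0.0105,0.0557,0],[0,0,0]],[0.01,[0.0105,0.0557,0],[0,0,0]],[0.01,[0.0105,0.0557,0],[0,0,0]],[0.01,[0.0105,0.0557,0],[0,0,0]],[0.01,[0.0105,0.0557,0],[0,0,0]],[0.01,[0.0105,0.0557,0],[0,0,0]],[0.01,[0.0105,0.0557,-0.02],[0,0,0]],[0.01,[0,0,0],[0,0,0]],[0.01,[0,0,0],[0,0,0]],[0.01,[0,0,0],[0,0,0]]]'; python3 - <<'E'
from fit import *
cs=[grab("wrist") for _ in range(5)]; c=cs[-1]; s=monitor.get_state(); print(np.round(s["tool_pos"],5),np.round(s["contact_force"],2))
c["depth"]=np.median([k["depth"] for k in cs],0).astype(np.float32); cv2.imwrite("pics/w6.png",c["img"]); np.savez("w6.npz",**c)
for a in ([.4971,.1373],[.4965,.138]): print(fit(c,np.array(a)))
c=dict(np.load("w1.npz")); c["k1"]=float(c["k1"]); fit(c,np.array([.497,.1386]))
im=c["img"]
E
```

```text
time: 7.88
tool_pos: [0.5536, 0.1721, 0.2172]
eef_rot: [0.0, -0.283, 0.959, -0.0]
contact_force: [0.9, -1.0, -1.8]
grip_width: 0.0155
grip_force: 59.2
[0.55357 0.17255 0.21742] [-0.23 -0.08 -1.04]
cost 0.8015036457598128 n 1938
top [0.4974 0.1388] mid-top mm [-1.64  4.31] 4.615465477208165 low-mid [-0.31 -3.46] 3.4710732060351903
(array([0.49742875, 0.13880802]), array([0.49578713, 0.14312168]), array([0.49547824, 0.13966438]))
cost 0.794632838253595 n 1941
top [0.4974 0.1388] mid-top mm [-1.82  4.18] 4.561603869856644 low-mid [-0.25 -3.25] 3.2596033665126627
(array([0.49743089, 0.13880688]), array([0.4956094 , 0.14298903]), array([0.49536331, 0.13973873]))
cost 1.0054991452080646 n 3031
top [0.497  0.1386] mid-top mm [-2.03  4.36] 4.808710973972784 low-mid [ 0.03 -3.3 ] 3.3048311652060947
```

```bash
python3 - <<'E'
from fit import *
from scipy.optimize import least_squares
for n,tcp in (("w6",None),("w5",None)):
    c=dict(np.load(n+".npz")); c["k1"]=float(c["k1"])
    W=c["W"]; P=cloud(c)
    T=np.linalg.inv(np.array(c["T_tool_cam"])); Tt=W@T; Q=(P-Tt[:3,3])@Tt[:3,:3]   # tool coords
    m=(abs(Q[...,2]-.0206)<.004)&(np.abs(Q[...,0])<.03)&(abs(Q[...,1])<.03)
    print(n,Tt[:3,3].round(4),m.sum(),"z",np.nanmedian(Q[m][:,2]) if m.sum() else None)
    # outer edge: far side (tool -x?) per column: topmost row of collar
    v,u=np.nonzero(m); E=np.array([(uu,v[u==uu].min()) for uu in np.unique(u)]); 
    zt=Tt[2,3]-.0206
    X=onz(c,E-[0,.5],zt); q=(X-Tt[:3,3])@Tt[:3,:3]
    f=lambda p:np.hypot(q[:,0]-p[0],q[:,1]-p[1])-.018
    r=least_squares(f,[0,0],loss="soft_l1",f_scale=.0003); print("pin in tool mm",r.x*1e3,"res",np.abs(f(r.x)).mean()*1e3,len(E),"world",(Tt[:3,:3]@[r.x[0],r.x[1],0])[:2]*1e3)
    h=m&0 if 0 else None
    mr=(Q[...,2]<0)&(Q[...,2]>-.014)&(abs(Q[...,0])<.012)&(abs(Q[...,1])<.012); print("head",np.nanmedian(Q[mr],0),mr.sum())
    for y in range(E[:,1].min()-3,E[:,1].min()+3): pass
E
```

```text
w6 [0.5536 0.1724 0.2175] 1434 z 0.020395131698390374
pin in tool mm [-0.2376949   0.92155368] res 0.17330862017176427 79 world [-0.30063558  0.902983  ]
head [ 0.00409778  0.00072323 -0.00941829] 2521
w5 [ 0.4793 -0.2163  0.2359] 1427 z 0.020426170660653834
pin in tool mm [-0.26465379  0.94004522] res 0.17541538673570686 79 world [-0.28936237  0.93273452]
head [ 0.00408893  0.00072377 -0.00931586] 2508
```

```bash
python3 -m crank '[[0.01,[-0.0288,-0.0163,0],[0,0,0]],[0.01,[-0.0289,-0.0162,0],[0,0,0]],[0.01,[0,0,0],[0,0,0]],[0.01,[0,0,0],[0,0,0]],[0.01,[0,0,-0.008],[0,0,0]],[0.01,[0,0,0],[0,0,0]],[0.01,[0,0,0],[0,0,0]]]'; python3 -c "
from h import *
s=monitor.get_state(); print(np.round(s['tool_pos'],5),np.round(s['contact_force'],2),np.round(s['torque'],3),s['eef_rot'])"
```

```text
time: 9.0
tool_pos: [0.4959, 0.1409, 0.2087]
eef_rot: [-0.0, -0.284, 0.959, 0.0]
contact_force: [-0.5, 0.1, -2.0]
grip_width: 0.0144
grip_force: 59.2
[0.49585 0.14093 0.2087 ] [-0.51  0.07 -1.99] [-0.009 -0.013 -0.002] [-2.80372385e-04 -2.83784774e-01  9.58887957e-01  9.74448144e-05]
```

```bash
python3 -m crank '[[0.01,[0,-0.001,-0.005],[0,0,0]],[0.01,[0,0,-0.005],[0,0,0]],[0.01,[0,0,-0.003],[0,0,0]],[0.01,[0,0,-0.002],[0,0,0]],[0.01,[0,0,0],[0,0,0]]]'; cat > st.py <<'E'
from h import *
s=monitor.get_state(); p=np.array(s['tool_pos'])*1e3; print("tcp",p.round(2),"tip z",(p[2]-105.6).round(2),"F",np.round(s['contact_force'],2),"M",np.round(s['torque'],3),"rel top",(p[:2]-[497.3,137.8]).round(2))
E
python3 st.py
```

```text
time: 9.62
tool_pos: [0.4957, 0.1398, 0.1939]
eef_rot: [-0.0, -0.284, 0.959, 0.0]
contact_force: [1.0, 0.5, -1.3]
grip_width: 0.0149
grip_force: 59.2
tcp [495.66 139.82 193.93] tip z 88.33 F [ 1.    0.48 -1.25] M [-0.006  0.003 -0.028] rel top [-1.64  2.02]
```

```bash
python3 -m crank '[[0.01,[0,0,-0.005],[0,0,0]],[0.01,[0,0,-0.005],[0,0,0]],[0.01,[0,0,-0.005],[0,0,0]],[0.01,[0,0,-0.005],[0,0,0]],[0.01,[0,0,-0.003],[0,0,0]],[0.01,[0,0,0],[0,0,0]],[0.01,[0,0.0014,0],[0,0,0]],[0.01,[0,0,0],[0,0,0]],[0.01,[0,0,0],[0,0,0]]]'; python3 st.py
```

```text
time: 10.75
tool_pos: [0.4957, 0.1412, 0.1712]
eef_rot: [0.0, -0.284, 0.959, 0.0]
contact_force: [-0.2, -0.1, -1.3]
grip_width: 0.0147
grip_force: 59.2
tcp [495.75 141.23 171.19] tip z 65.59 F [-0.18 -0.06 -1.33] M [-0.024  0.021 -0.013] rel top [-1.55  3.43]
```

```bash
python3 -m crank '[[0.01,[0,0,-0.003],[0,0,0]],[0.01,[0,0,-0.003],[0,0,0]],[0.01,[0,0,-0.001],[0,0,0]],[0.01,[0,0,-0.001],[0,0,0]],[0.01,[0,0,-0.0005],[0,0,0]],[0.01,[0,0,0],[0,0,0]]]'; python3 st.py
```

```text
time: 11.5
tool_pos: [0.4957, 0.1412, 0.1626]
eef_rot: [-0.0, -0.284, 0.959, 0.0]
contact_force: [-0.4, 0.4, -0.8]
grip_width: 0.0147
grip_force: 59.2
tcp [495.71 141.17 162.56] tip z 56.96 F [-0.42  0.44 -0.81] M [-0.033 -0.045 -0.028] rel top [-1.59  3.37]
```

```bash
python3 -m crank '[[0.01,[0,0,-0.0004],[0,0,0]],[0.01,[0,0,-0.0004],[0,0,0]],[0.01,[0,0,0],[0,0,0]]]'; python3 st.py
```

```text
time: 11.88
tool_pos: [0.4957, 0.1412, 0.1617]
eef_rot: [-0.0, -0.284, 0.959, 0.0]
contact_force: [-0.6, 0.3, -2.2]
grip_width: 0.0144
grip_force: 59.2
tcp [495.69 141.19 161.73] tip z 56.13 F [-0.55  0.31 -2.2 ] M [ 0.027  0.015 -0.066] rel top [-1.61  3.39]
```

No contact, so the tip is inside the middle eye. Going deeper.

```bash
python3 -m crank '[[0.01,[0,0,-0.001],[0,0,0]],[0.01,[0,0,-0.001],[0,0,0]],[0.01,[0,0,-0.002],[0,0,0]],[0.01,[0,0,-0.002],[0,0,0]],[0.01,[0,0,0],[0,0,0]]]'; python3 st.py
```

```text
time: 12.5
tool_pos: [0.4956, 0.1412, 0.1555]
eef_rot: [-0.0, -0.284, 0.959, 0.0]
contact_force: [-0.2, 0.1, -2.3]
grip_width: 0.0148
grip_force: 59.2
tcp [495.57 141.18 155.5 ] tip z 49.9 F [-0.21  0.09 -2.29] M [-0.067  0.037 -0.003] rel top [-1.73  3.38]
```

```bash
python3 -m crank '[[0.01,[0,0,-0.003],[0,0,0]],[0.01,[0,0,-0.004],[0,0,0]],[0.01,[0,0,-0.005],[0,0,0]],[0.01,[0,0,-0.005],[0,0,0]],[0.01,[0,0,-0.003],[0,0,0]],[0.01,[0,0,0],[0,0,0]],[0.01,[0,0,0],[0,0,0]]]'; python3 st.py
```

```text
time: 13.38
tool_pos: [0.4958, 0.1412, 0.1359]
eef_rot: [0.0, -0.284, 0.959, 0.0]
contact_force: [-0.4, -0.1, -2.0]
grip_width: 0.0148
grip_force: 59.2
tcp [495.81 141.23 135.86] tip z 30.26 F [-0.38 -0.05 -2.01] M [-0.038  0.057  0.032] rel top [-1.49  3.43]
```

```bash
for i in 1; do :; done; python3 -m crank '[[0.01,[0,-0.0004,0],[0,0,0]],[0.01,[0,-0.0004,0],[0,0,0]],[0.01,[0,0,0],[0,0,0]]]'; python3 st.py
```

```text
time: 13.75
tool_pos: [0.4957, 0.1403, 0.1358]
eef_rot: [0.0, -0.284, 0.959, 0.0]
contact_force: [0.1, -0.2, -1.5]
grip_width: 0.015
grip_force: 59.2
tcp [495.74 140.35 135.82] tip z 30.22 F [ 0.13 -0.16 -1.54] M [-0.048 -0.001 -0.032] rel top [-1.56  2.55]
```

```bash
python3 -m crank '[[0.01,[0,-0.0003,0],[0,0,0]],[0.01,[0,0,0],[0,0,0]]]'; python3 st.py;  python3 -m crank '[[0.01,[0,-0.0003,0],[0,0,0]],[0.01,[0,0,0],[0,0,0]]]'; python3 st.py
```

```text
time: 14.0
tool_pos: [0.4957, 0.1401, 0.1358]
eef_rot: [-0.0, -0.284, 0.959, 0.0]
contact_force: [0.3, -0.1, -2.4]
grip_width: 0.0148
grip_force: 59.2
tcp [495.71 140.07 135.76] tip z 30.16 F [ 0.27 -0.14 -2.44] M [0.024 0.012 0.008] rel top [-1.59  2.27]
time: 14.25
tool_pos: [0.4957, 0.1399, 0.1358]
eef_rot: [0.0, -0.284, 0.959, 0.0]
contact_force: [-0.4, 0.6, -2.3]
grip_width: 0.0149
grip_force: 59.2
tcp [495.7  139.9  135.76] tip z 30.16 F [-0.37  0.65 -2.33] M [ 0.183  0.021 -0.026] rel top [-1.6  2.1]
```

```bash
python3 -m crank '[[0.01,[0,0,-0.003],[0,0,0]],[0.01,[0,0,-0.002],[0,0,0]],[0.01,[0,0,-0.001],[0,0,0]],[0.01,[0,0,-0.0005],[0,0,0]],[0.01,[0,0,0],[0,0,0]]]'; python3 st.py;  python3 -m crank '[[0.01,[0,0,-0.0004],[0,0,0]],[0.01,[0,0,0],[0,0,0]]]'; python3 st.py
```

```text
time: 14.88
tool_pos: [0.4956, 0.1398, 0.1292]
eef_rot: [-0.0, -0.284, 0.959, 0.0]
contact_force: [-1.1, 0.9, -2.0]
grip_width: 0.0149
grip_force: 59.2
tcp [495.63 139.82 129.17] tip z 23.57 F [-1.15  0.94 -1.96] M [0.232 0.118 0.045] rel top [-1.67  2.02]
time: 15.12
tool_pos: [0.4957, 0.1398, 0.1289]
eef_rot: [0.0, -0.284, 0.959, 0.0]
contact_force: [-1.5, 1.4, -1.5]
grip_width: 0.0146
grip_force: 59.2
tcp [495.69 139.84 128.88] tip z 23.28 F [-1.47  1.41 -1.54] M [ 0.256  0.154 -0.012] rel top [-1.61  2.04]
```

```bash
python3 -m crank '[[0.01,[-0.0002,0,-0.0004],[0,0,0]],[0.01,[0,0,0],[0,0,0]]]'; python3 st.py;  python3 -m crank '[[0.01,[0,0,-0.0004],[0,0,0]],[0.01,[0,0,0],[0,0,0]]]'; python3 st.py
```

```text
time: 15.38
tool_pos: [0.4956, 0.1398, 0.1285]
eef_rot: [0.0, -0.284, 0.959, 0.0]
contact_force: [0.5, 2.0, -1.8]
grip_width: 0.0148
grip_force: 59.3
tcp [495.58 139.82 128.49] tip z 22.89 F [ 0.51  2.03 -1.75] M [ 0.249  0.095 -0.002] rel top [-1.72  2.02]
time: 15.62
tool_pos: [0.4956, 0.1398, 0.128]
eef_rot: [0.0, -0.284, 0.959, 0.0]
contact_force: [-1.0, 0.9, -0.8]
grip_width: 0.0148
grip_force: 59.3
tcp [495.56 139.79 128.04] tip z 22.44 F [-1.01  0.91 -0.79] M [ 0.263  0.137 -0.013] rel top [-1.74  1.99]
```

```bash
python3 -m crank '[[0.01,[-0.0002,0.0001,-0.0004],[0,0,0]],[0.01,[0,0,-0.0004],[0,0,0]],[0.01,[0,0,0],[0,0,0]]]'; python3 st.py;  python3 -m crank '[[0.01,[0,0,-0.0006],[0,0,0]],[0.01,[0,0,-0.0006],[0,0,0]],[0.01,[0,0,0],[0,0,0]]]'; python3 st.py
```

```text
time: 16.0
tool_pos: [0.4953, 0.1398, 0.1272]
eef_rot: [-0.0, -0.284, 0.959, -0.0]
contact_force: [0.5, 0.9, -1.5]
grip_width: 0.0147
grip_force: 59.2
tcp [495.3  139.77 127.16] tip z 21.56 F [ 0.54  0.88 -1.55] M [-0.03  -0.045  0.   ] rel top [-2.    1.97]
time: 16.38
tool_pos: [0.4953, 0.1399, 0.126]
eef_rot: [-0.0, -0.284, 0.959, 0.0]
contact_force: [0.1, 0.1, -2.3]
grip_width: 0.015
grip_force: 59.2
tcp [495.28 139.86 125.97] tip z 20.37 F [ 0.07  0.05 -2.31] M [-0.013  0.035 -0.024] rel top [-2.02  2.06]
```

The tip is in the lower eye with no contact. Continuing slowly down to the collar.

```bash
python3 -m crank '[[0.01,[0,0,-0.001],[0,0,0]],[0.01,[0,0,-0.001],[0,0,0]],[0.01,[0,0,-0.001],[0,0,0]],[0.01,[0,0,0],[0,0,0]]]'; python3 st.py;  python3 -m crank '[[0.01,[0,0,-0.001],[0,0,0]],[0.01,[0,0,-0.001],[0,0,0]],[0.01,[0,0,-0.001],[0,0,0]],[0.01,[0,0,-0.001],[0,0,0]],[0.01,[0,0,0],[0,0,0]]]'; python3 st.py
```

```text
time: 16.88
tool_pos: [0.4952, 0.1399, 0.1229]
eef_rot: [-0.0, -0.284, 0.959, 0.0]
contact_force: [-0.9, -0.0, -1.6]
grip_width: 0.0151
grip_force: 59.2
tcp [495.23 139.88 122.94] tip z 17.34 F [-0.93 -0.04 -1.59] M [ 0.003 -0.01  -0.017] rel top [-2.07  2.08]
time: 17.5
tool_pos: [0.4952, 0.1399, 0.119]
eef_rot: [-0.0, -0.284, 0.959, 0.0]
contact_force: [-0.4, 1.7, -1.4]
grip_width: 0.0154
grip_force: 59.2
tcp [495.25 139.88 118.95] tip z 13.35 F [-0.39  1.66 -1.37] M [-0.044  0.024 -0.071] rel top [-2.05  2.08]
```

```bash
python3 -m crank '[[0.01,[0,0,-0.0004],[0,0,0]],[0.01,[0,0,-0.0003],[0,0,0]],[0.01,[0,0,0],[0,0,0]]]'; python3 st.py;  python3 -m crank '[[0.01,[0,0,-0.0003],[0,0,0]],[0.01,[0,0,0],[0,0,0]]]'; python3 st.py
```

```text
time: 17.88
tool_pos: [0.4953, 0.1399, 0.1183]
eef_rot: [-0.0, -0.284, 0.959, 0.0]
contact_force: [-1.3, -0.2, -2.2]
grip_width: 0.0148
grip_force: 59.2
tcp [495.29 139.89 118.32] tip z 12.72 F [-1.25 -0.19 -2.16] M [-0.021 -0.006 -0.011] rel top [-2.01  2.09]
time: 18.12
tool_pos: [0.4953, 0.1399, 0.1181]
eef_rot: [-0.0, -0.284, 0.959, 0.0]
contact_force: [-0.8, 0.5, -1.6]
grip_width: 0.0149
grip_force: 59.2
tcp [495.31 139.88 118.06] tip z 12.46 F [-0.76  0.5  -1.57] M [ 0.02  -0.009 -0.004] rel top [-1.99  2.08]
```

```bash
python3 -m crank '[[0.01,[0,0,-0.0003],[0,0,0]],[0.01,[0,0,0],[0,0,0]]]'; python3 st.py;  python3 -m crank '[[0.01,[0,0,-0.0002],[0,0,0]],[0.01,[0,0,0],[0,0,0]]]'; python3 st.py
```

```text
time: 18.38
tool_pos: [0.4953, 0.1399, 0.1177]
eef_rot: [-0.0, -0.284, 0.959, 0.0]
contact_force: [-0.1, 0.2, -1.4]
grip_width: 0.0152
grip_force: 59.2
tcp [495.31 139.91 117.74] tip z 12.14 F [-0.1   0.18 -1.42] M [-0.009 -0.009  0.013] rel top [-1.99  2.11]
time: 18.62
tool_pos: [0.4953, 0.1399, 0.1176]
eef_rot: [0.0, -0.284, 0.959, 0.0]
contact_force: [-0.4, 0.2, -0.3]
grip_width: 0.0148
grip_force: 59.4
tcp [495.32 139.88 117.65] tip z 12.05 F [-0.4   0.23 -0.25] M [-0.004  0.057  0.033] rel top [-1.98  2.08]
```

```bash
python3 -m crank '[[0.01,[0,0,-0.0002],[0,0,0]],[0.01,[0,0,0],[0,0,0]]]'; python3 st.py
```

```text
time: 18.88
tool_pos: [0.4953, 0.1399, 0.1176]
eef_rot: [0.0, -0.284, 0.959, 0.0]
contact_force: [-1.4, 0.1, 2.5]
grip_width: 0.0152
grip_force: 59.8
tcp [495.33 139.89 117.61] tip z 12.01 F [-1.37  0.12  2.52] M [-0.082  0.258 -0.051] rel top [-1.97  2.09]
```

The collar is seated: the tip is at 12.0 mm and Fz has turned upward. Releasing, retreating and checking.

```bash
python3 -m crank '[[0.02,[0,0,0],[0,0,0]],[0.03,[0,0,0],[0,0,0]],[0.05,[0,0,0],[0,0,0]],[0.05,[0,0,0],[0,0,0]],[0.05,[0,0,0.01],[0,0,0]],[0.06,[0,0,0.03],[0,0,0]],[0.08,[0,0,0.04],[0,0,0]],[0.08,[0.01,0.005,0.03],[0,0,0]],[0.08,[0,0,0],[0,0,0]],[0.08,[0,0,0],[0,0,0]]]'; python3 - <<'E'
from h import *
c=grab("wrist"); P=cloud(c); hsv=cv2.cvtColor(c["img"],cv2.COLOR_BGR2HSV)
m=((hsv[...,0]<8)|(hsv[...,0]>172))&(hsv[...,1]>120)&(abs(P[...,2]-.127)<.02); print("head top z",np.percentile(P[m][:,2],[50,90]),m.sum(),P[m].mean(0))
s=grab("side")["img"][130:250,190:320]; w=c["img"][140:380,180:460]
o=np.zeros((480,790,3),np.uint8); a=cv2.resize(s,(390,360)); b=cv2.resize(w,(400,343)); o[:360,:390]=a;o[:343,390:]=b; cv2.imwrite("pics/end.png",np.minimum(o.astype(int)*13//10,255).astype(np.uint8))
E
```

```text
time: 20.12
tool_pos: [0.5047, 0.1448, 0.227]
eef_rot: [-0.0, -0.284, 0.959, 0.0]
contact_force: [0.0, -0.2, -0.4]
grip_width: 0.0803
grip_force: 0.0
head top z [0.126897   0.12783026] 685 [0.49420803 0.14047908 0.12521466]
```

View pics/end.png

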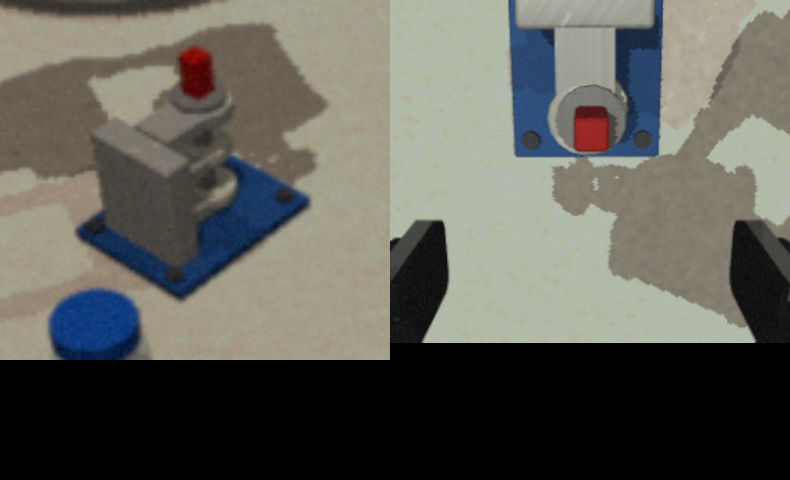

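The side crop shows the pin upright with its collar flat on the top eye, head at (196,70). The wrist crop shows it free of the open fingers, head at (590,128). The head top is at 127 mm, which is the height expected when the pin is fully home.

```bash
python3 -c "
from station import manip
print(manip.job_done())"
```

```text
the job is handed in; nothing more can be done
None
```

The hinge pin is threaded through all three eyes with its collar seated flat on the top eye, released, and the job was handed in at about 20 s on the robot's clock; the wrist force I read stayed within about 5 N, and the jar, screwdriver and detergent bottle were left alone.

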